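# Fill the filter turret's barrel and index it back into the beam

## Robot

A 6-joint arm with a two-finger parallel gripper is mounted at the origin on a cart in front of the work surface, level with it; the furniture and walls round the work are solid. World frame = base frame: x ahead of the robot, y to its left, z up, the work surface at z = 0. Lengths are in mm, angles in rad, forces in N, time in s.
With the tool pointing down it reaches from about 275 to 775 mm from the base axis. Payload 14.6 kg.
Tool frame: the origin (TCP) lies between the finger pads; the fingertips stand 17 mm ahead of it and the grasp point (between the pads) lies 2 mm behind it; z points along the fingers, y is the line along which they close (so a half turn about z gives the same grasp; the last joint's range is limited). The gripper opens to 85 mm and grips with 20 to 120 N. Pads are 22 mm wide; open, the fingers measure 114 mm over their backs; the gripper's body (76 mm by 85 mm) begins 54 mm behind the grasp point. The pads swing forward as they close: fully open they stand 13 mm farther back than shut.
Start: joints at [-1.346, 0.263, -0.048, 1.259, 0, 1.415], TCP at [194.63, -487.594, 248.278] pointing down, gripper open.
Joint ranges: [-2.65, 2.65], [-0.89, 1.7], [-1.18, 1.37], [-2.13, 2.11], [-1.35, 1.29], [-3.14, 3.14]. Speed limits (rad/s): [1.89, 1.89, 2.57, 2.79, 3.14, 3.14].

## Interface

Orientations are given as a unit quaternion [x, y, z, w].
In Python, from rig import robot gives the robot as it stands. Calls block until the motion is done:
- robot.movep(position, orientation): joint-space move of the TCP to a pose.
- robot.servo_line(position, rate=150, ori=None, contact_N=None): straight line of the TCP; ori=None keeps the orientation; rate is the mean speed in mm/s. With contact_N (N) it stops when the force on the tool has changed by that much, and returns True; else False.
- robot.move_j(angles): joint-space move.
- robot.command_gripper(opening, grasp_force=None): finger opening in mm; grasp_force is the grip in N (None keeps the last); returns when the fingers have stopped.
- robot.sleep(seconds).
- robot.ik(position, orientation): joint angles nearest the present ones, or None.
- robot.sense(): the state.
- robot.read_camera(name): name is "scene" or "top" or "wrist"; returns the picture (480x640x3 uint8, red, green, blue); there is no depth.
- robot.camera_params(name): a dict with "K" (3x3 intrinsics, pixels), "rvec" (rotation vector, rad) and "tvec" (3), from world to camera coordinates, as OpenCV has them; the wrist camera has in their place "tool_from_camera" (4x4, takes a point from camera to tool coordinates, whose origin is the TCP and whose axes are the flange's). Camera axes: x right, y down, z forward; pixel columns grow to the right and rows downward; lengths in mm; the calibration is good to about 2 mm. A picture is of the moment at which its call begins: read the wrist's pose just before it. camera_params takes no time and is no camera call.
A pose or a line that the arm cannot do raises robot.IKError and nothing moves.
- robot.job_done(): hands the job in; it is judged then, once.
Trained networks look in the newest picture that a camera, given by its name, has taken for a name from the list of things; names that differ only in an ending like _2 or _b are one class to them, and where a whole thing is asked for, a point or a joint stands for the part that bears it (a point fixed in the world has none). Each returns a list of dicts, best first, with "conf" (0 to 1); they miss things now and then, are a little off and sometimes report something else, mostly with a low value. They report only what shows in the picture. A call takes as long as a camera call. They do not tell look-alikes from the thing itself.
- robot.search_frame(camera, label): "xyz" ([x, y, z] in mm, in world coordinates, good to about 4 mm: the middle of the surface that is visible of it).
- robot.mark_of(camera, label): "xyz" ([x, y, z] in mm, in world coordinates, good to about 4 mm: a listed point, or the origin of a listed thing).
The state is a dict: "t": time; "joint_positions": joint angles; "joint_vel": joint speeds; "joint_torque": joint torques, N m; "eef_pos": TCP position; "ee_rot": TCP orientation; "ft_force": force on the tool from outside, world axes, zero at the start; "ft_torque": the same for the moment, N m; "opening": finger opening in mm; "gripper_force": force on a finger pad.
Only numpy, scipy, OpenCV 4.12 (cv2) and the standard library are available. Lean on these libraries where they do the work, as an engineer would, in place of code of your own. Each camera call takes 0.05 s, during which the arm holds its last target. There are 200 camera calls.

## Task

Make up the empty barrel of the filter turret: lift the spring plunger, swing the barrel out from under the collimator to the loading station and let the pin drop home; then drop in the lens, next every filter lying on the table, and on top the one spacer that fills the barrel (tall for one filter, middle for two, thin for three), and screw the retaining ring down clockwise until it clamps the stack tight. Then lift the plunger again, swing the barrel back under the collimator and let the pin drop home, leaving the spare objective standing where it is.

Things in the scene. Friction and masses are not known exactly. Their poses are not given: they have to be found in the camera images.
- turret_base: Filter turret fixed on the table: dark round base 200 mm across, on it a flat round aluminium indexing head 182 mm across (its top 44 mm above the table), with the barrel and the plunger on it. Origin: on the turret axis at table height, z up. Angles below count anticlockwise from this frame's +x.
- load_station (a point): Where the barrel's seat is when the barrel stands at the loading station: 55 mm from the turret axis at 180 deg, 47.5 mm above the table, open above.
- collimator (a point): Centre of the lower end of the fixed black collimator tube (34 mm across), 139 mm above the table, over the beam station 55 mm from the axis at 300 deg. Its arm goes outward to a post 128 mm from the axis at 300 deg; tube, arm and post reach 0.22 m above the table.
- turret (a joint): Angle of the indexing head (rad), growing clockwise seen from above. 0: barrel in the beam station (so at the start); 2.094 (120 deg): barrel at the loading station. End stops 0.08 rad beyond either. With the plunger lifted it turns easily and stays where it is left; with the plunger home it has about 0.016 rad of play.
- plunger (a joint): Lift of the sprung index plunger (m): 0 home, its pin 7.5 mm deep in a hole; from 0.0075 the pin is clear; 0.0125 top stop. The spring pushes down with about 4 N at home, 7 N at the top. Let go between stations, the pin rides on the plate at 0.0075 and snaps home when a station comes under it.
- plunger_knob (a point): On the axis of the plunger's black upright knob (21 mm across, 22.5 mm high), 10.5 mm below its top; 77.5 mm above the table when home. Below is a steel bushing 17 mm across. It stands on the head 75 mm from the turret axis: at 180 deg with the head at 0, at 60 deg with the head at 2.094. It is also the handle that turns the head.
- barrel_seat (a point): Centre of the seat (inner floor) of the dark steel barrel, z up. Barrel 60 mm across, bore 46 mm (45 at the mouth), mouth 51 mm above this point. Two slots 19 mm wide, on this frame's +x and -x sides, lead down from the mouth into a coarse two-start right-hand thread. The frame turns with the head (parallel to the base's frame at head angle 0). The full stack stands 38 mm high above this point.
- lens: Lens in an aluminium cell: disc 41 mm across, 11 mm high, domed glass set deep in it. Origin: its centre, z along its axis. Goes in first.
- filter_a: Filter in an aluminium mount: disc 41 mm across, 7 mm high, flat glass just below its face. Origin: its centre, z along its axis. The filters are alike; one to three of them are there.
- filter_b: As filter_a.
- filter_c: As filter_a.
- spacer_thin: Plain aluminium spacer ring, 41 mm across, 29 mm hole, 6 mm high; for three filters. Take it across its outside. Origin: its centre, z along its axis.
- spacer_middle: Like spacer_thin but 13 mm high; for two filters. Origin: its centre.
- spacer_tall: Like spacer_thin but 20 mm high; for one filter. Origin: its centre.
- retaining_ring: Steel retaining ring, 32 mm high. Origin: centre of its underside, z up. Knurled grip 47 mm across from 15 mm up to its top, always outside the barrel; below it a skirt 41.6 mm across. Two thread lugs at its foot (z 0 to 4 mm) on its +x and -x, reaching 26 mm from the axis, 9.4 mm wide. Take it across its outside.
- ring_grip (a point): On the ring's axis, 24 mm above its underside, middle of the knurled grip. With the lugs over the slots (within 10 deg, either way round) the ring drops until its underside is 41.6 mm above the seat. Turned clockwise it sinks 0.0455 mm per degree to the stack (38 mm) and clamps from 105 deg; from 112 deg the thread runs level and holds, up to a stop at 138 deg. The last part takes about 0.4 N m.
- objective: Spare microscope objective standing on the table, 29 mm across, 45 mm high; leave it alone. Origin: centre of its underside.
Not all that is in view belongs to the job. Leave any purple look-alike of the spacer_middle alone.

How it is judged:
By the outcome, as a careful person would: the job done as asked, in the order asked, and still so for the second after the job is handed in, with the robot touching nothing.
Of filter_a, filter_b, filter_c only 1 to 3 are there at a start; the rules pass over those that are not, and their reading is None.
At some moment in a run one of lens, filter_a, filter_b, filter_c, spacer_thin, spacer_middle, spacer_tall, retaining_ring may be knocked a few centimetres aside while the robot is not near it.
It also fails if it takes over 210 s, if anything falls off the work surface, if the arm or the gripper's body presses on something with over 40 N, if the wrist force passes 120 N, or if a joint passes its speed limit or range.

## Working session

There is one attempt and no reset: what is moved stays moved. The work goes in short steps, each a Python script; the robot and the scene stay as the last script left them, time stands still between calls to the robot, and variables do not carry over. Pictures are saved under pics/ and viewed, at most 14 in all, crops included, and the job is handed in when it is done.

```bash
ls; mkdir -p pics; cat > h.py <<'E'
from rig import robot
import numpy as np, cv2
from scipy.spatial.transform import Rotation as R
def cam(n,f=None):
    im=robot.read_camera(n)
    if f: cv2.imwrite('pics/'+f,im[:,:,::-1])
    return im
E
python3 - <<'E'
from h import *
s=robot.sense();print(s)
for n in ['top','scene','wrist']:
    cam(n,n+'1.png');p=robot.camera_params(n);print(n,{k:np.round(v,3).tolist() for k,v in p.items()})
for n in ['top','scene']:
    for l in ['turret_base','plunger_knob','barrel_seat','lens','filter_a','spacer_thin','spacer_middle','spacer_tall','retaining_ring','ring_grip','objective','collimator','load_station']:
        try: r=robot.mark_of(n,l)
        except Exception as e: r=[];print(l,e)
        print(n,l,[(np.round(q['xyz']).astype(int).tolist(),round(q['conf'],2)) for q in r[:5]])
E
```

```text
pics
{'t': 0.0, 'joint_positions': array([-1.34628720e+00,  2.63525986e-01, -4.89225388e-02,  1.25941588e+00,
       -2.08620536e-05,  1.41549405e+00]), 'joint_vel': array([-0.00076983, -0.00072004, -0.00126517, -0.00121541,  0.00040795,
        0.00111868]), 'joint_torque': array([-5.70351971e-03, -6.37609005e+01,  3.84575272e+01,  1.35168229e-02,
       -4.05351839e-04,  2.35446760e-05]), 'eef_pos': array([ 194.57204443, -487.33605619,  247.82879181]), 'ee_rot': array([ 9.82021899e-01,  1.88766272e-01, -2.89007185e-05, -5.33359824e-04]), 'ft_force': array([0.1865428 , 0.36820407, 1.01699657]), 'ft_torque': array([-0.05250105,  0.0094301 , -0.03254575]), 'gripper_force': 0.0, 'opening': 85.5943331493359}
top {'K': [[474.277, 0.0, 316.699], [0.0, 474.277, 232.439], [0.0, 0.0, 1.0]], 'rvec': [2.143, -2.139, 0.219], 'tvec': [-120.959, 485.799, 999.207]}
scene {'K': [[476.742, 0.0, 320.198], [0.0, 476.742, 232.932], [0.0, 0.0, 1.0]], 'rvec': [2.102, -0.235, 0.112], 'tvec': [-505.514, 91.511, 970.815]}
wrist {'K': [[389.712, 0.0, 314.949], [0.0, 389.712, 238.399], [0.0, 0.0, 1.0]], 'tool
[... 719 characters left out ...]
8], 0.61)]
scene turret_base [([571, 83, -3], 0.59), ([429, -131, 4], 0.47)]
scene plunger_knob [([627, -214, 7], 0.68), ([494, 80, 80], 0.42), ([610, -313, 2], 0.38)]
scene barrel_seat [([594, 37, 49], 0.78)]
scene lens [([519, -250, 4], 0.93)]
scene filter_a [([422, -340, 3], 0.66)]
scene spacer_thin [([613, -314, 4], 0.55)]
scene spacer_middle [([628, -218, 8], 0.69), ([602, -136, 4], 0.69)]
scene spacer_tall [([524, -338, 11], 0.58)]
scene retaining_ring [([430, -132, 3], 0.59)]
scene ring_grip [([434, -126, 28], 0.72)]
scene objective [([324, -169, 0], 0.8)]
scene collimator [([599, 37, 139], 0.73), ([498, 81, 81], 0.41)]
scene load_station [([517, 80, 47], 0.94), ([497, 81, 81], 0.59)]
```

View pics/top1.png

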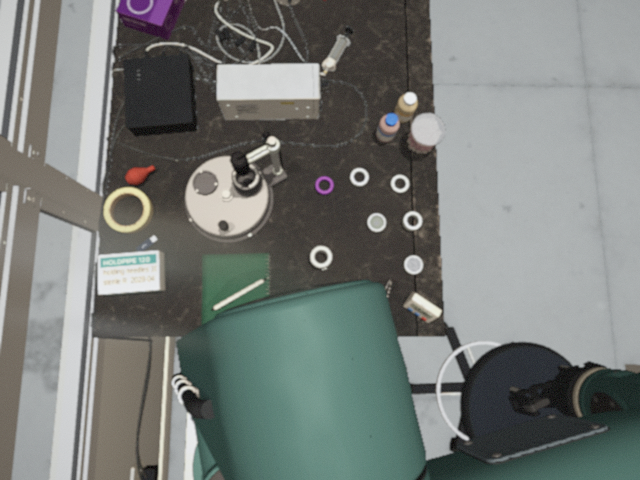

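View pics/scene1.png

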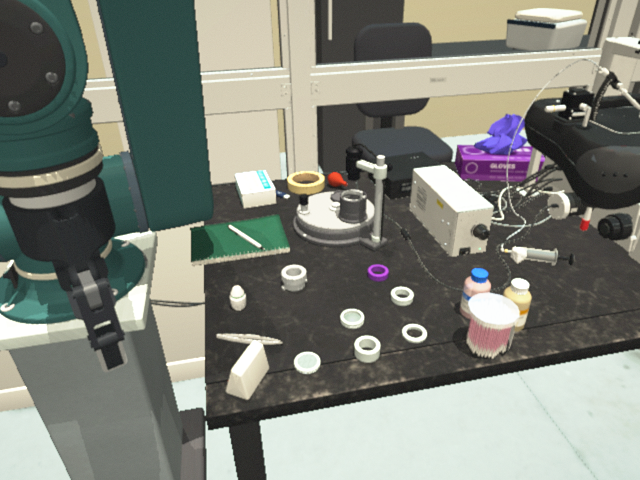

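The top view shows the turret at (228,197), knob at (222,228) and ring at (320,257). Two glazed discs lie at (376,223) and (413,265). The open rings are tall (412,221), thin (400,183), middle (359,177) and the purple look-alike (324,185). The scene view agrees, with the objective at (237,297). Next I'll look closer with the wrist camera.

```bash
cat >> h.py <<'E'
def Q(yaw): return (R.from_euler('z',yaw)*R.from_euler('x',np.pi)).as_quat()
def go(x,y,z,yaw): robot.movep([x,y,z],Q(yaw))
WP=robot.camera_params('wrist')
def wpose():
    s=robot.sense(); return R.from_quat(s['ee_rot']).as_matrix(),np.array(s['eef_pos'])
def pix2w(uv,z,pose):
    """wrist pixel -> world point at height z"""
    Rm,p=pose; T=np.array(WP['tool_from_camera'])
    d=Rm@T[:3,:3]@np.linalg.solve(np.array(WP['K']),[uv[0],uv[1],1.]); c=p+Rm@T[:3,3]
    return c+d*(z-c[2])/d[2]
def w2pix(P,pose):
    Rm,p=pose; T=np.array(WP['tool_from_camera'])
    c=T[:3,:3].T@(Rm.T@(np.array(P)-p)-T[:3,3]); v=np.array(WP['K'])@c; return v[:2]/v[2]
def marks(labels,f=None,camn='wrist'):
    pose=wpose(); cam(camn,f)
    for l in labels:
        r=robot.mark_of(camn,l)
        print(l,[(np.round(q['xyz'],1).tolist(),round(q['conf'],2)) for q in r[:4]])
    return pose
E
python3 - <<'E'
from h import *
# tool +x carries camera offset; camera looks tilted back towards the tool axis
go(450,-290,300,np.pi); print(robot.sense()['t'])
marks(['lens','filter_a','spacer_tall','spacer_middle','spacer_thin'],'w1.png')
go(430,-150,250,np.pi); 
marks(['retaining_ring','ring_grip','objective','filter_a'],'w2.png')
go(520,75,300,np.pi); 
marks(['turret_base','plunger_knob','barrel_seat'],'w3.png'); s=robot.sense();print(s['t'],s['eef_pos'],s['joint_positions'])
a=[cv2.resize(cv2.imread(f'pics/w{i}.png'),(400,300)) for i in (1,2,3)]+[np.zeros((300,400,3),np.uint8)]
cv2.imwrite('pics/m1.png',np.vstack([np.hstack(a[:2]),np.hstack(a[2:])]))
E
```

```text
3.3
lens [([515.7, -255.3, 2.2], 0.56)]
filter_a [([519.8, -254.5, 3.6], 0.61), ([418.8, -336.9, 2.6], 0.57)]
spacer_tall [([518.4, -340.0, 5.4], 0.82)]
spacer_middle [([602.7, -132.9, 9.5], 0.91), ([626.2, -219.5, 8.5], 0.59)]
spacer_thin [([608.8, -309.5, 1.8], 0.96)]
retaining_ring [([434.3, -127.0, 1.6], 0.67)]
ring_grip [([433.1, -126.1, 26.9], 0.97)]
objective [([322.2, -169.0, 1.2], 0.87), ([434.5, -125.0, -2.9], 0.3)]
filter_a [([419.3, -337.0, 5.4], 0.76)]
turret_base [([570.0, 82.6, 1.6], 0.7)]
plunger_knob [([495.2, 80.6, 74.1], 0.61)]
barrel_seat [([599.2, 34.5, 48.9], 0.84)]
5.675 [519.88417681  73.80262636 299.92711453] [-1.41849868e-02  2.53767051e-01  7.79427023e-02  1.39514486e+00
 -1.13577982e-04 -1.23779363e-02]
```

View pics/m1.png

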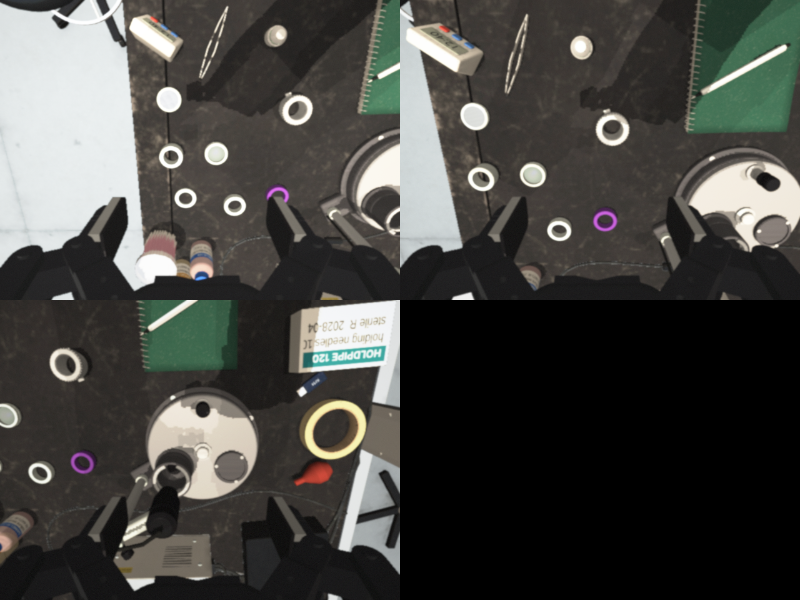

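Wrist view 1 shows the domed grey disc at (216,153), the flat white filter at (169,99), tall (171,156), thin (185,198), middle (235,205) and purple (278,196). So there is one filter, and the tall spacer is the one to use. The ring shows a lug, and the knob is black on the head. I'll rectify the views for accuracy and take a close crop to check the choice.

```bash
cat >> h.py <<'E'
def rect(im,pose,cx,cy,z,half,s=2.0):
    """metric top-down image of plane z; s px/mm; col = (x-cx+half)*s, row = (cy+half-y)*s"""
    n=int(2*half*s); src=np.float32([[0,0],[n,0],[n,n],[0,n]])
    W=[(cx-half,cy+half),(cx+half,cy+half),(cx+half,cy-half),(cx-half,cy-half)]
    dst=np.float32([w2pix([a,b,z],pose) for a,b in W])
    return cv2.warpPerspective(im,cv2.getPerspectiveTransform(dst,src),(n,n),flags=cv2.INTER_LINEAR)
def circ(im,pose,cx,cy,z,half,d,tol=0.06,s=4.0,p2=15):
    g=cv2.GaussianBlur(cv2.cvtColor(rect(im,pose,cx,cy,z,half,s),cv2.COLOR_RGB2GRAY),(5,5),1)
    c=cv2.HoughCircles(g,cv2.HOUGH_GRADIENT_ALT if 0 else cv2.HOUGH_GRADIENT,1,20*s,param1=80,param2=p2,minRadius=int(d/2*s*(1-tol)),maxRadius=int(d/2*s*(1+tol)))
    if c is None: return None
    return [(round(cx-half+a/s,1),round(cy+half-b/s,1),round(2*r/s,1)) for a,b,r in c[0][:3]]
E
python3 - <<'E'
from h import *
im=cv2.imread('pics/w3.png')[:,:,::-1].copy()
pose=wpose()
print('head',circ(im,pose,570,81,44,120,182,s=2)); print('base',circ(im,pose,570,81,20,130,200,s=2))
print('knob',circ(im,pose,495,80,88,25,21)); print('barrel',circ(im,pose,598,33,98.5,45,60))
# close views
go(480,-300,200,np.pi); p1=wpose(); a=cam('wrist','w4.png')
for n,x,y,z in [('lens',519,-254,11),('filt',419,-338,7),('tall',519,-339,20)]: print(n,circ(a,p1,x,y,z,32,41))
go(400,-127,180,np.pi); p2=wpose(); b=cam('wrist','w5.png')
print('ring',circ(b,p2,433,-127,32,36,47)); np.savez('p.npz',R1=p1[0],t1=p1[1],R2=p2[0],t2=p2[1])
t=[rect(a,p1,519,-254,11,32,6),rect(a,p1,419,-338,7,32,6),rect(b,p2,433,-127,0,40,4.8),rect(im,pose,570,81,44,120,1.6),rect(im,pose,495,80,88,32,6),rect(a,p1,519,-339,20,32,6)]
t=[cv2.resize(x,(260,260))[:,:,::-1] for x in t]
cv2.imwrite('pics/m2.png',np.vstack([np.hstack(t[:3]),np.hstack(t[3:])]))
E
```

```text
head [(np.float32(569.2), np.float32(83.8), np.float32(181.4))]
base [(np.float32(577.2), np.float32(82.8), np.float32(194.2))]
knob [(np.float32(494.1), np.float32(82.4), np.float32(20.0))]
barrel [(np.float32(598.1), np.float32(36.9), np.float32(56.8))]
lens [(np.float32(516.6), np.float32(-255.4), np.float32(42.7))]
filt [(np.float32(419.9), np.float32(-337.6), np.float32(41.8))]
tall [(np.float32(519.4), np.float32(-336.4), np.float32(42.1))]
ring [(np.float32(433.6), np.float32(-126.9), np.float32(48.6))]
```

View pics/m2.png

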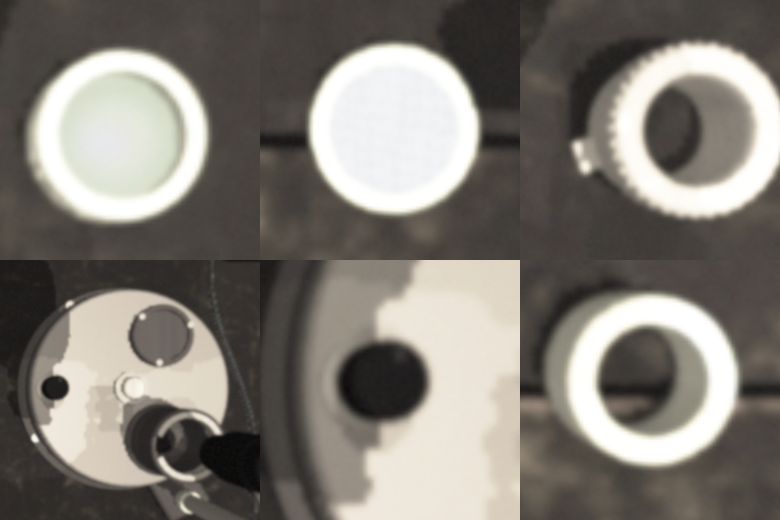

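Close crops: the left disc has deep-set glass, so it is the lens. The middle one is flat, so it is the filter. The tall spacer's hole and height match, and the ring lug shows at about (583,152), pointing roughly 197°. Now I'll grip the knob, checking its position first.

```bash
python3 - <<'E'
from h import *
print('tcp pix',w2pix(wpose()[1],wpose()))
robot.command_gripper(60,40)
go(480,82,160,np.pi); p=wpose(); im=cam('wrist','w6.png')
print('knob',circ(im,p,495,82,88,25,21), robot.mark_of('wrist','plunger_knob')[:1])
print('head',circ(im,p,570,82,44,120,182,s=2))
x,y=495,82
robot.servo_line([x,y,130],ori=Q(np.pi)); print(robot.servo_line([x,y,77],rate=60,contact_N=8))
f0=robot.sense()['ft_force']
robot.command_gripper(10,20); s=robot.sense(); print(s['opening'],s['gripper_force'],s['ft_force']-f0,s['ft_torque'],s['eef_pos'],s['t'])
cam('wrist','w7.png')
E
```

```text
tcp pix [313.99460425 340.77777528]
knob [(np.float32(493.9), np.float32(82.6), np.float32(20.0))] [{'xyz': [496.7, 84.4, 76.1], 'conf': 0.83}]
head [(np.float32(547.8), np.float32(82.8), np.float32(175.9)), (np.float32(568.8), np.float32(83.8), np.float32(181.5))]
False
20.38397364010377 20.303910076618195 [-1.35790019  0.38299796  4.3358978 ] [0.01685143 0.16010715 0.03216846] [495.15201441  82.01609609  77.25202775] 11.2333
```

View pics/w7.png

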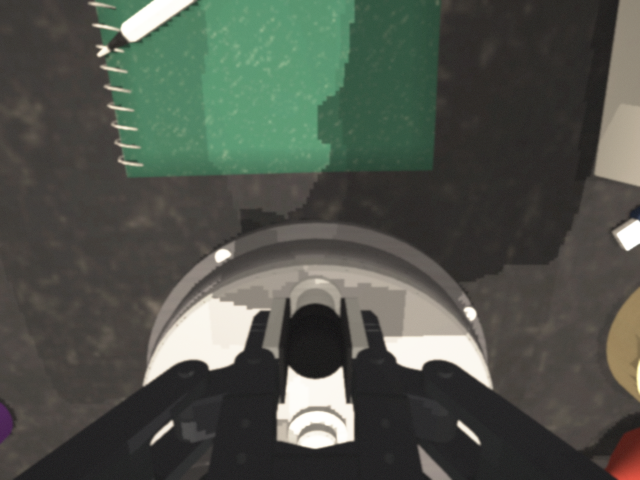

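The knob sits centred between the pads at (315,340), as intended. Now lift it and swing the head.

```bash
cat >> h.py <<'E'
def arc(C,th0,th1,z,yaw0,r=75,n=10,rate=70):
    """carry the knob about C from th0 to th1 (deg), tool yaw turning with it"""
    for th in np.linspace(th0,th1,n+1)[1:]:
        a=np.radians(th); robot.servo_line([C[0]+r*np.cos(a),C[1]+r*np.sin(a),z],rate=rate,ori=Q(yaw0+np.radians(th-th0)))
def st(m=''):
    s=robot.sense(); print(m,'t',round(s['t'],1),'p',np.round(s['eef_pos'],1),'f',np.round(s['ft_force'],1),'m',np.round(s['ft_torque'],2),'op',round(s['opening'],1)); return s
E
python3 - <<'E'
from h import *
robot.command_gripper(10,100); st('grip')
robot.servo_line([495,82,87],rate=30); st('lift')
C=(570,82)
arc(C,180,150,87,np.pi,n=3); st('150')
arc(C,150,90,87,np.pi-np.pi/6,n=6); st('90')
arc(C,90,60,87,np.pi/2,n=3); st('60')
cam('wrist','w8.png'); cam('top','t2.png')
E
```

```text
grip t 11.5 p [495.2  82.   77.5] f [-2.5  0.1 10.1] m [0.06 0.55 0.07] op 18.2
lift t 12.0 p [495.1  82.   86.9] f [ 3.2  1.1 -7.4] m [ 0.13 -0.69  0.04] op 18.6
150 t 13.0 p [504.4 119.3  86.7] f [-0.6  1.7 -6.9] m [0.44 0.17 0.05] op 18.2
90 t 15.0 p [569.9 157.9  86.9] f [-1.3 14.1 -7.2] m [ 2.72  0.07 -0.11] op 18.2
60 t 16.0 p [608.2 147.6  87.1] f [ 3.5 12.3 -7.4] m [ 2.33 -0.62 -0.31] op 18.5
```

View pics/w8.png

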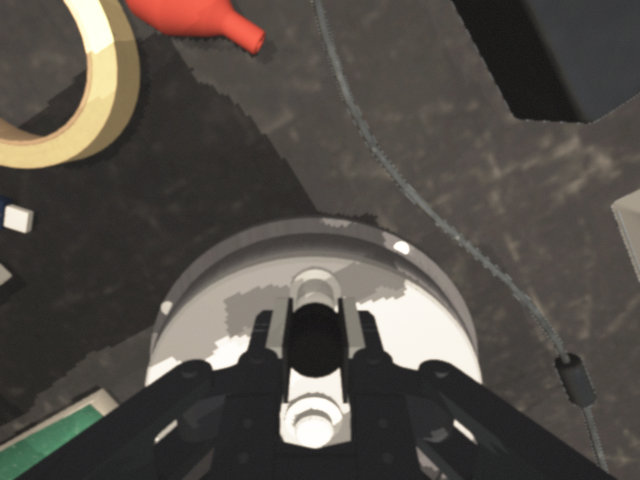

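The head has turned and the knob is still held. The +y pull says the axis lies slightly further in +y. Now let the pin drop.

```bash
python3 - <<'E'
from h import *
robot.command_gripper(17,20); st('loose')   # regrip light relieves strain
p=robot.sense()['eef_pos']
r=robot.servo_line([p[0],p[1],78],rate=20,contact_N=9); st(f'low {r}')
E
```

```text
loose t 16.3 p [608.1 147.7  87.2] f [ 3.5 12.7 -6.9] m [ 2.24 -0.6  -0.26] op 18.1
low False t 16.9 p [608.1 147.8  78.1] f [ 0.4  7.3 -4.3] m [ 1.42  0.04 -0.21] op 18.1
```

```bash
python3 - <<'E'
from h import *
robot.command_gripper(60,40); s=st('rel'); p=s['eef_pos']
robot.servo_line([p[0],p[1],170],rate=150)
# look at the head with the camera clear of the barrel
go(500,83,230,np.pi); pose=wpose(); im=cam('wrist','w9.png'); st()
print('knob z',[(np.round(q['xyz'],1),q['conf']) for q in robot.mark_of('wrist','plunger_knob')[:1]],[(np.round(q['xyz'],1),q['conf']) for q in robot.mark_of('wrist','barrel_seat')[:1]])
print('barrel top',circ(im,pose,515,83,98.5,45,60),circ(im,pose,515,83,98.5,45,46), 'knob',circ(im,pose,607,148,88,25,21),'head',circ(im,pose,570,83,44,120,182,s=2))
cv2.imwrite('pics/m3.png',np.hstack([cv2.resize(rect(im,pose,515,83,98.5,45,6),(400,400)),rect(im,pose,560,95,70,100,2)])[:,:,::-1])
E
```

```text
rel t 17.4 p [608.2 147.5  78.2] f [1.  0.  0.2] m [0.01 0.   0.01] op 59.8
 t 20.1 p [500.1  83.  229.8] f [-0.3 -0.8  0.1] m [-0.01 -0.05  0.01] op 60.3
knob z [(array([610.8, 150. ,  73.9]), 0.6)] [(array([516.3,  84.7,  50.9]), 0.75)]
barrel top [(np.float32(516.6), np.float32(82.4), np.float32(57.1))] [(np.float32(515.1), np.float32(82.9), np.float32(44.7))] knob None head [(np.float32(569.8), np.float32(81.8), np.float32(180.3)), (np.float32(549.8), np.float32(81.8), np.float32(172.6))]
```

View pics/m3.png

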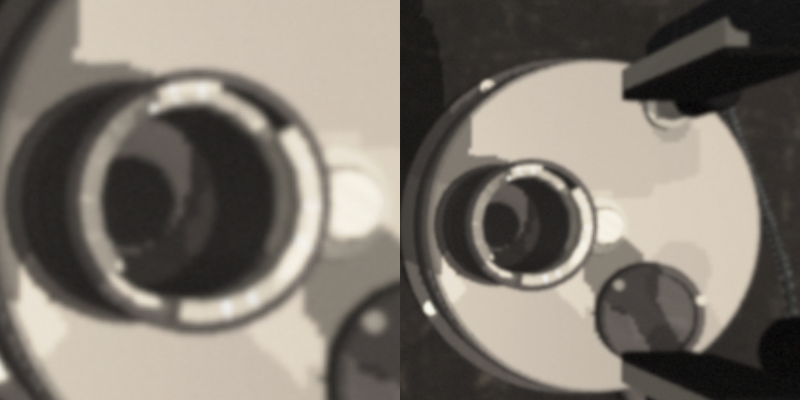

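The pin is home, with the knob about 74 mm up. The barrel mouth is centred at crop pixel (200,201), i.e. about (515.2,82.5), and its slots lie near 60° as they should. Next come fingertip calibration and the lens. I'll pinch it in two directions so that it is centred.

```bash
python3 - <<'E'
from h import *
go(500,83,250,np.pi)
robot.command_gripper(43,40)
go(450,-255,60,np.pi); r=robot.servo_line([450,-255,5],rate=40,contact_N=6); s=st(f'touch {r}')
robot.servo_line([450,-255,60])
print('lens?',)
go(480,-255,150,np.pi); pose=wpose(); im=cam('wrist'); 
print(circ(im,pose,518,-255,11,32,41),circ(im,pose,518,-255,11,32,41,s=6)); st()
E
```

```text
touch True t 23.2 p [ 449.9 -254.9   15.1] f [-1.9  1.1 11.4] m [ 0.29  0.36 -0.02] op 43.0
lens?
[(np.float32(516.1), np.float32(-255.1), np.float32(42.2))] [(np.float32(516.6), np.float32(-255.2), np.float32(41.9))]
 t 24.2 p [ 479.5 -254.7  148.6] f [ 0.2  1.5 -0.4] m [0.03 0.   0.02] op 42.7
```

```bash
cat >> h.py <<'E'
ZT=15.0          # TCP height when fingertips (43 mm open) touch the table
B=(515.2,82.5)   # barrel axis at the loading station
def pick(x,y,h,d,grip_down,f=40,y1=np.pi/2,y2=np.pi,op=62):
    """pinch along two directions so the thing is centred on the tool; tips grip_down below its top"""
    z=ZT+h-grip_down
    robot.command_gripper(op,f); go(x,y,z+45,y1)
    print('hit' if robot.servo_line([x,y,z],rate=80,contact_N=10) else 'ok')
    robot.command_gripper(d-4,25); robot.command_gripper(op,f)
    robot.servo_line([x,y,z+25]); robot.servo_line([x,y,z+25],ori=Q(y2),rate=100); robot.servo_line([x,y,z])
    robot.command_gripper(d-6,f); st('gripped')
    robot.servo_line([x,y,z+40],rate=100)
def drop(tip_z=100,op=60):
    go(B[0],B[1],ZT+tip_z+50,np.pi); st('above')
    print('hit' if robot.servo_line([B[0],B[1],ZT+tip_z],rate=60,contact_N=8) else 'free'); st('at mouth')
E
python3 - <<'E'
from h import *
pick(517,-255,11,41,6)
robot.servo_line([517,-255,160]); st('up')
drop(100.5); cam('wrist','w10.png')
E
```

```text
ok
gripped t 30.0 p [ 517.4 -255.2   21.1] f [-1.4  1.1  6.6] m [0.2  0.33 0.  ] op 38.3
up t 31.4 p [ 516.6 -254.8  158.9] f [-0.3  0.1 -1. ] m [-0.02  0.07  0.05] op 38.5
above t 32.7 p [515.5  81.7 165.4] f [ 1.   1.  -1.2] m [-0.    0.01  0.01] op 38.6
free
at mouth t 33.7 p [515.4  82.5 115.8] f [ 0.2 -0.2 -0.1] m [-0.02  0.03 -0.01] op 38.5
```

View pics/w10.png

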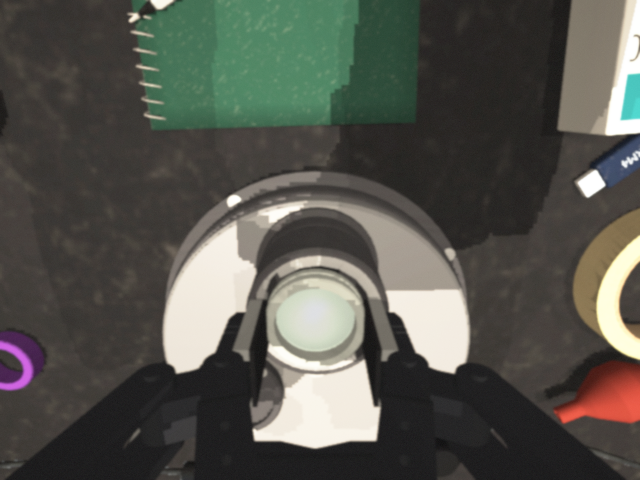

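The lens is centred over the mouth at (316,318). Release it and check.

```bash
cat >> h.py <<'E'
def release(f=None):
    robot.command_gripper(56); robot.sleep(0.3); st('rel')
    robot.servo_line([B[0],B[1],190],rate=200)
    robot.servo_line([B[0]-15,B[1],250],rate=200); pose=wpose(); im=cam('wrist')
    if f: cv2.imwrite('pics/'+f,rect(im,pose,B[0],B[1],75,40,6)[:,:,::-1])
    return im,pose
E
python3 - <<'E'
from h import *
release('m4.png')
# fresh look at filter on the way
robot.command_gripper(62,40); go(390,-337,150,np.pi); pose=wpose(); im=cam('wrist'); print(circ(im,pose,420,-338,7,32,41,s=6)); st()
E
```

```text
rel t 34.3 p [515.2  82.5 115.5] f [ 1.  -0.1 -0.2] m [-0.05  0.05  0.04] op 56.0
[(np.float32(419.9), np.float32(-337.6), np.float32(42.0))]
 t 37.3 p [ 390.6 -336.4  150.2] f [-0.1  0.2 -0.3] m [-0.01  0.05  0.06] op 62.0
```

View pics/m4.png

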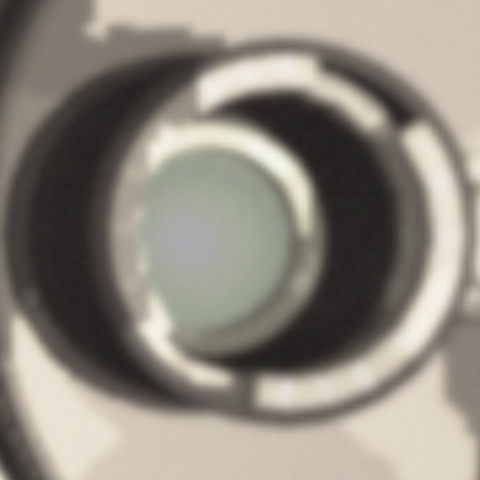

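The lens lies flat at the bottom, its glass at (215,238). Filter next.

```bash
python3 - <<'E'
from h import *
pick(420.4,-337.8,7,41,4)
robot.servo_line([420.4,-337.8,160]); drop(100); 
release('m5.png')
robot.command_gripper(62,40); go(480,-337,160,np.pi); pose=wpose(); im=cam('wrist'); print(circ(im,pose,520,-337,20,32,41,s=6)); st()
E
```

```text
ok
gripped t 43.0 p [ 420.7 -338.1   19.1] f [-1.9  2.1  8.8] m [0.4  0.36 0.06] op 37.9
above t 46.0 p [515.4  81.7 164.9] f [ 0.1 -0.3 -0.1] m [ 0.04  0.03 -0.03] op 37.9
free
at mouth t 47.0 p [515.4  82.5 115.3] f [-0.6 -0.5 -0.9] m [-0.    0.01 -0.01] op 37.6
rel t 47.6 p [515.2  82.5 115. ] f [-0.  -0.7 -0.9] m [-0.01 -0.01 -0.02] op 56.1
[(np.float32(519.4), np.float32(-336.6), np.float32(41.9))]
 t 50.5 p [ 480.5 -336.1  160.4] f [-1.   0.4 -0.3] m [ 0.03  0.02 -0.04] op 62.0
```

View pics/m5.png

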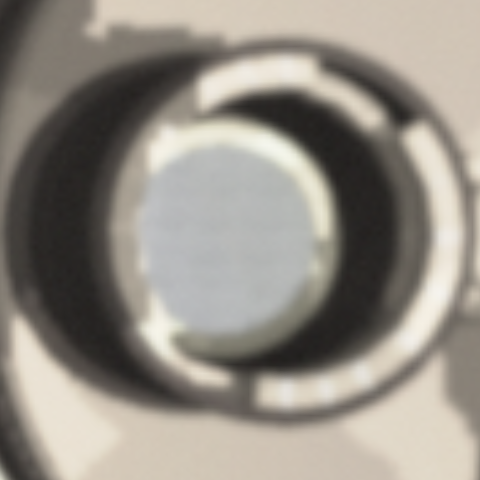

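The filter lies flat on the lens at (225,240). Now the tall spacer, and after it a look at the ring.

```bash
python3 - <<'E'
from h import *
pick(519.9,-337,20,41,7)
robot.servo_line([519.9,-337,160]); drop(100.5); 
im,pose=release(); a=rect(im,pose,B[0],B[1],85.5,40,5)
robot.command_gripper(70,40); go(400,-127,170,np.pi); pose=wpose(); im=cam('wrist','w11.png'); print(circ(im,pose,433.5,-127,32,36,47,s=6)); st()
np.savez('p2.npz',R=pose[0],t=pose[1])
b=rect(im,pose,433.5,-127,2,40,5)
cv2.imwrite('pics/m6.png',np.hstack([a,b])[:,:,::-1])
E
```

```text
ok
gripped t 56.2 p [ 520.3 -337.3   29.2] f [-1.2  0.9  6. ] m [0.18 0.28 0.  ] op 38.0
above t 59.1 p [515.6  81.8 165.4] f [-0.4 -0.  -0.2] m [-0.02  0.05  0.01] op 38.5
free
at mouth t 60.1 p [515.4  82.5 115.8] f [-0.6  0.2 -0.1] m [-0.02 -0.01 -0.03] op 38.5
rel t 60.7 p [515.2  82.5 115.5] f [ 0.2  0.4 -0.1] m [-0.02  0.02 -0.01] op 56.2
[(np.float32(434.1), np.float32(-126.9), np.float32(48.0))]
 t 63.1 p [ 400.9 -126.5  170.4] f [ 0.6 -0.3 -0.3] m [ 0.   -0.03 -0.01] op 69.9
```

View pics/m6.png

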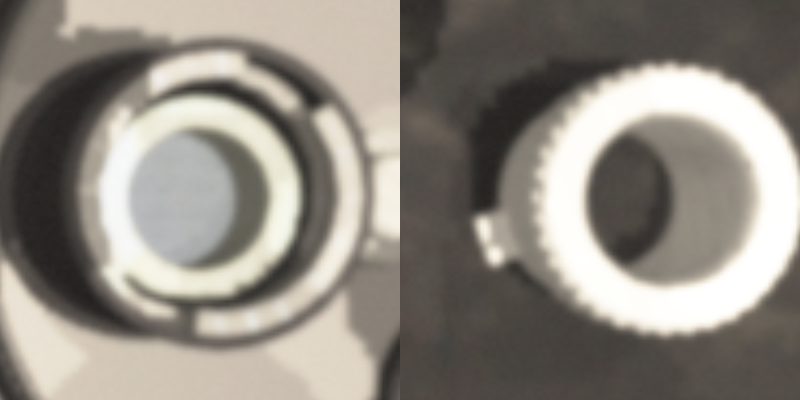

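The spacer is seated and its top ring is visible at about (200,197). The ring's lug is at (485,242), a bearing of about 199° at a radius of 25 mm, so the lug line is at about 18.5–19.8°. The slots are at 60°, so turn the ring +41° before inserting it.

```bash
python3 - <<'E'
from h import *
d=np.radians
pick(434.1,-126.9,32,47,15,f=60,y1=d(108.7),y2=d(198.7),op=72)
robot.servo_line([434.1,-126.9,190],rate=200)
go(B[0],B[1],160,d(240)); robot.servo_line([B[0],B[1],136],rate=80); st('above')
pose=wpose(); im=cam('wrist','w12.png'); np.savez('p3.npz',R=pose[0],t=pose[1])
cv2.imwrite('pics/m7.png',cv2.resize(im[180:480,170:470],(600,600),interpolation=cv2.INTER_CUBIC)[:,:,::-1])
E
```

```text
ok
gripped t 68.6 p [ 434.5 -127.1   33.1] f [-2.5  2.3 12.8] m [0.31 0.62 0.01] op 45.1
above t 71.2 p [515.1  81.8 136.1] f [ 0.2 -0.  -0.2] m [-0.01 -0.02  0.01] op 44.8
```

View pics/m7.png

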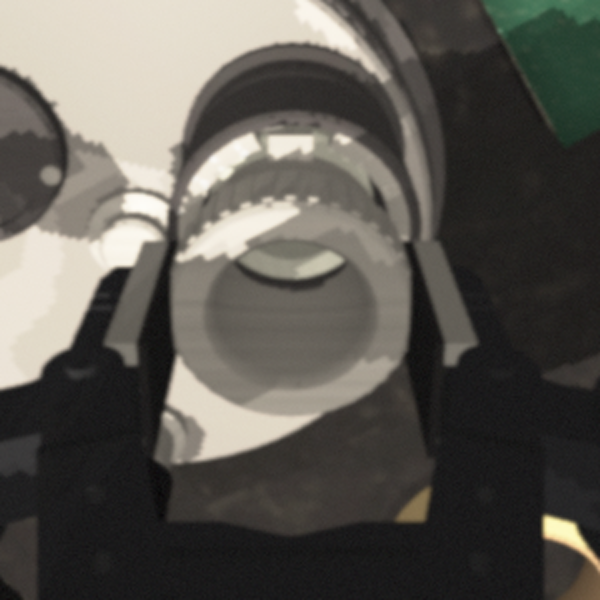

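The ring's lug at (292,143) sits over the barrel slot, about (255–340,137). Lower it in.

```bash
python3 - <<'E'
from h import *
s=robot.sense(); print(R.from_quat(s['ee_rot']).as_rotvec())
r=robot.servo_line([B[0],B[1],116],rate=20,contact_N=8); st(f'down {r}')
E
```

```text
[-1.56928034e+00  2.72126395e+00 -3.33510070e-04]
down True t 72.0 p [515.3  82.6 121.7] f [-2.7  0.9  9.8] m [ 0.04  0.41 -0.  ] op 44.4
```

It dropped 14 mm to the predicted height, so the lugs are in the slots. Now screw it down, trimming z by the force.

```bash
python3 - <<'E'
from h import *
robot.command_gripper(38,120); st('grip120')
z=121.7; yaw=240.
for i in range(1,26):
    yaw-=5; z-=0.0455*5 if z>118.4 else 0
    robot.servo_line([B[0],B[1],z],ori=Q(np.radians(yaw)),rate=40)
    s=robot.sense(); fz=s['ft_force'][2]
    z-=np.clip((6-fz)*0.02,-.3,.15)   # hold a light downward push
    if i%3==0 or i>19: print(240-yaw,round(z,1),round(s['eef_pos'][2],2),np.round(s['ft_force'],1),np.round(s['ft_torque'],2),round(s['t'],1))
    if abs(s['ft_torque'][2])>4 or fz>50: print('stop');break
cam('wrist','w13.png')
E
```

```text
grip120 t 72.2 p [515.3  82.6 122. ] f [-3.2 -0.3 13.1] m [ 0.01  0.69 -0.03] op 42.9
15.0 121.1 121.54 [ 0.3 -0.7  8.5] [-0.27 -0.02 -0.13] 73.0
30.0 120.5 120.89 [ 0.7 -1.3  6.7] [-0.23 -0.01 -0.12] 73.7
45.0 119.9 120.22 [ 0.3 -1.1  6.5] [-0.18 -0.02 -0.07] 74.5
60.0 119.2 119.52 [ 0.3 -0.9  6.7] [-0.19  0.02 -0.1 ] 75.2
75.0 118.6 119.03 [ 0.4 -0.2  8.2] [-0.15  0.04  0.  ] 76.0
90.0 118.4 119.03 [-0.6 -0.1 10.5] [-0.12  0.01 -0.05] 76.7
100.0 118.4 119.0 [-0.   0.3 10.4] [-0.07  0.02 -0.08] 77.2
105.0 118.3 119.01 [ 0.5 -0.7 12.7] [-0.16  0.05 -0.08] 77.5
110.0 118.4 118.99 [ 0.  -1.6 10.7] [-0.25  0.   -0.18] 77.7
115.0 118.3 119.0 [-0.8 -1.6 12.4] [-0.29  0.08 -0.13] 78.0
120.0 118.4 118.96 [ 0.4 -2.1 10.1] [-0.33 -0.01 -0.15] 78.2
125.0 118.3 118.95 [-1.3 -1.9 13.2] [-0.37  0.04 -0.13] 78.5
```

```bash
python3 - <<'E'
from h import *
yaw=115.
for i in range(12):
    yaw-=2
    robot.servo_line([B[0],B[1],118.4],ori=Q(np.radians(yaw)),rate=40)
    s=robot.sense(); print(240-yaw,round(s['eef_pos'][2],2),np.round(s['ft_force'],1),np.round(s['ft_torque'],2),round(s['opening'],1))
    if abs(s['ft_torque'][2])>0.9: break
im=cam('wrist'); cv2.imwrite('pics/m8.png',cv2.resize(im[180:480,170:470],(600,600),interpolation=cv2.INTER_CUBIC)[:,:,::-1])
E
```

```text
127.0 118.99 [ 0.8 -2.   8. ] [-0.21 -0.13  0.06] 43.1
129.0 118.98 [ 0.2 -1.5  7.7] [-0.2  -0.12  0.08] 42.7
131.0 118.96 [ 0.6 -1.9  8.9] [-0.14 -0.09  0.02] 42.8
133.0 119.0 [ 0.1 -1.9  8.5] [-0.28 -0.16  0.08] 42.7
135.0 118.98 [ 0.4 -0.8  8.1] [-0.23 -0.17  0.13] 42.9
137.0 118.98 [ 1.3 -1.6  8.6] [-0.26 -0.1   0.09] 43.0
139.0 118.96 [-1.  -0.1 10. ] [-0.07  0.11  0.28] 42.8
141.0 118.96 [-2.7  0.8 11.2] [0.14 0.39 0.63] 43.0
143.0 118.96 [-2.3  1.9 11.9] [0.42 0.47 1.28] 43.0
```

View pics/m8.png

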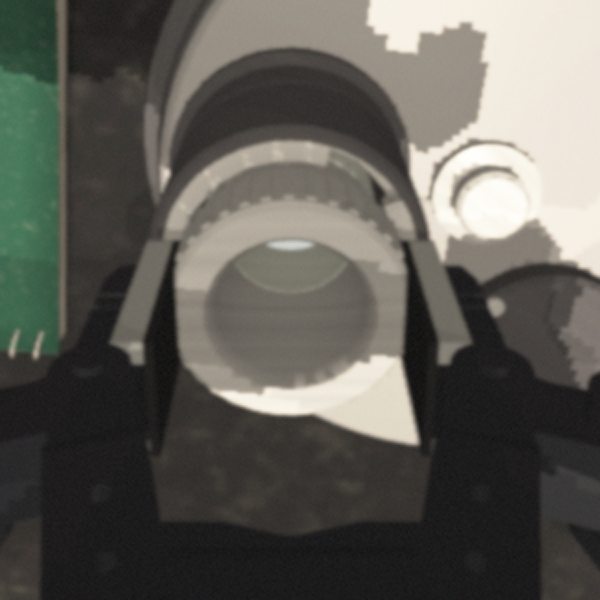

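The turn came up against the stop at about 138–140° with the torque rising, so the ring did not slip. It is clamped at its lowest height, underside about 85.5 mm. Release it and return the head.

```bash
python3 - <<'E'
from h import *
robot.command_gripper(64,40); st('rel'); robot.servo_line([B[0],B[1],190],rate=150)
kx,ky=608,147.6
go(kx,ky,150,np.radians(60)); print(robot.servo_line([kx,ky,77],rate=70,contact_N=8))
robot.command_gripper(10,100); st('grip')
robot.servo_line([kx,ky,87],rate=30); st('lift')
C=np.array([570.3,82.7]); r=75.2
arc(C,60,120,87,np.radians(60),r=r,n=6); st('120')
arc(C,120,180,87,np.radians(120),r=r,n=6); st('180')
robot.command_gripper(17,20); p=robot.sense()['eef_pos']
q=robot.servo_line([p[0],p[1],78],rate=20,contact_N=9); st(f'low {q}')
E
```

```text
rel t 81.2 p [515.2  82.4 118.3] f [-0.1  0.1  0.8] m [ 0.07 -0.01  0.02] op 63.8
False
grip t 84.2 p [608.1 147.6  77.5] f [-2.3  0.8  5.5] m [0.03 0.32 0.05] op 17.9
lift t 84.7 p [607.9 147.7  86.9] f [ 1.5  1.3 -7.3] m [ 0.34 -0.36 -0.06] op 18.0
120 t 86.7 p [533.2 148.   87.1] f [-2.8  4.5 -6.8] m [0.84 0.5  0.1 ] op 18.0
180 t 88.7 p [495.4  83.1  87. ] f [-2.8  2.2 -7.4] m [0.48 0.6  0.22] op 18.5
low False t 89.5 p [495.4  83.   78. ] f [-3.   0.3 -5.5] m [0.12 0.52 0.08] op 18.0
```

```bash
python3 - <<'E'
from h import *
robot.command_gripper(60,40); robot.sleep(.3); s=st('rel'); p=s['eef_pos']
robot.servo_line([p[0],p[1],180],rate=150)
go(440,60,200,np.pi); marks(['plunger_knob','barrel_seat'],'w14.png'); st()
cam('scene','s2.png'); print([(np.round(q['xyz'],1),q['conf']) for q in robot.mark_of('scene','plunger_knob')[:2]])
a=cv2.imread('pics/s2.png')[140:290,270:420]; a=cv2.resize(a,(480,480),interpolation=cv2.INTER_CUBIC)
b=cv2.imread('pics/scene1.png')[140:290,270:420]; b=cv2.resize(b,(320,320),interpolation=cv2.INTER_CUBIC)
w=cv2.resize(cv2.imread('pics/w14.png'),(320,160)); cv2.imwrite('pics/m9.png',np.hstack([a,np.vstack([b,w])]))
E
```

```text
rel t 90.3 p [495.3  83.   78. ] f [ 0.6  0.4 -0.8] m [ 0.01 -0.02 -0.06] op 59.9
plunger_knob [([493.3, 85.5, 76.0], 0.69)]
barrel_seat [([599.6, 35.5, 48.0], 0.78)]
 t 91.7 p [440.4  60.1 199.4] f [-0.3 -0.3 -0.4] m [-0.01  0.05 -0.05] op 60.1
[(array([496.9,  82.2,  78.3]), 0.66), (array([573.7,  85.1,  -2.4]), 0.44)]
```

View pics/m9.png

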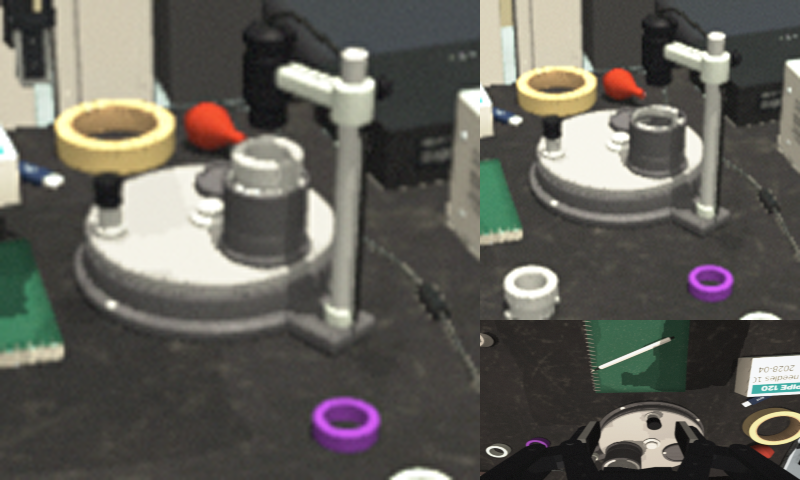

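The ringed barrel is back under the collimator. I'll compare the knob height numerically with the start picture to be sure the pin is home.

```bash
python3 - <<'E'
from h import *
a=cv2.imread('pics/scene1.png',0).astype(np.float32);b=cv2.imread('pics/s2.png',0).astype(np.float32)
for n,(x0,x1,y0,y1) in {'knobtop':(296,313,190,206),'post':(370,390,150,180)}.items():
    k=8;B_=cv2.resize(b[y0-8:y1+8,x0-8:x1+8],None,fx=k,fy=k,interpolation=cv2.INTER_CUBIC);A=cv2.resize(a[y0:y1,x0:x1],None,fx=k,fy=k,interpolation=cv2.INTER_CUBIC)
    m=cv2.matchTemplate(B_,A,cv2.TM_CCOEFF_NORMED);_,v,_,l=cv2.minMaxLoc(m);print(n,v,l[0]/k-8,l[1]/k-8)
E
```

```text
knobtop 0.9975812435150146 0.0 0.0
post 0.9992662072181702 0.0 0.0
```

```bash
python3 -c "
from h import *
print(robot.job_done())"
```

```text
the job is handed in; nothing more can be done
None
```

The barrel is loaded with the lens, the one filter and the tall spacer, the ring is clamped tight, and the barrel is back under the collimator with the pin home; the job was handed in at about 92 s and its verdict was not shown to me.

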